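# Load the label dispenser from the transport rail in reverse order

## Robot

A 7-joint arm with a two-finger parallel gripper is mounted at the origin on the work surface; the furniture and walls round the work are solid. World frame = base frame: x ahead of the robot, y to its left, z up, the work surface at z = 0. Lengths are in m, angles in rad, forces in N, time in s.
With the tool pointing down it reaches from about 0.4 to 0.9 m from the base axis. Payload 5.5 kg.
Tool frame: the origin (TCP) lies midway between the tips of the shut fingers; the grasp point (between the pads) lies 19 mm behind it (manip.grip_depth is the distance from the TCP to the grasp point, in m); z points along the fingers, y is the line along which they close (so a half turn about z gives the same grasp; the last joint's range is limited). The gripper opens to 92 mm and grips with 3 to 60 N. Pads are 19 mm wide; open, the fingers measure 130 mm over their backs; the gripper's body (75 mm by 190 mm) begins 47 mm behind the grasp point.
Start: joints at [-0.909, 0.501, -0.427, 1.55, 0.221, 1.138, -0.21], TCP at [0.252, 0.599, 0.227] pointing down, gripper open.
Joint ranges: [-2.88, 2.88], [-0.31, 2.03], [-1.54, 1.56], [0.2, 2.42], [-1.41, 4.55], [0.19, 2.02], [-2.57, 2.57]. Speed limits (rad/s): [2.57, 2.57, 3.14, 3.14, 3.14, 3.14, 3.14].

## Interface

Orientations are given as a unit quaternion [x, y, z, w].
In Python, from bench import manip, effector, viewer gives the robot as it stands. Calls block until the motion is done:
- manip.move_pose(position, orientation): joint-space move of the TCP to a pose.
- manip.servo_line(position, ori=None, vel=0.15): straight line of the TCP; ori=None keeps the orientation; vel is the mean speed in m/s.
- manip.movej(angles): joint-space move.
- effector.open_jaws() and effector.close(f_grip=None): open the fingers fully, or close them until they stop; f_grip is the grip in N (None keeps the last).
- manip.sleep(seconds).
- manip.solve_ik(position, orientation): joint angles nearest the present ones, or None.
- viewer.get_image(name): name is "side" or "top"; returns the picture (420x560x3 uint8, red, green, blue); there is no depth.
- viewer.get_calibration(name): a dict with "vfov" (degrees; the focal length in pixels is half the picture's height over the tangent of half this angle, whatever the lens; pixels are square), "cx", "cy" (the principal point, pixels), "eye" and "attitude" of the camera in the world. Camera axes: x right, y down, z forward; pixel columns grow to the right and rows downward; lengths in m; the calibration is good to about 2 mm. A picture is of the moment at which its call begins. get_calibration takes no time and is no camera call.
A pose or a line that the arm cannot do raises manip.PlanningError and nothing moves.
- manip.hand_in(): hands the job in; it is judged then, once.
Readings, each from a call of its own:
- manip.current_clock(): time.
- manip.current_q(): joint angles.
- manip.current_joint_velocities(): joint speeds.
- manip.current_tau(): joint torques, N m.
- manip.current_tool_pos(): TCP position.
- manip.current_tcp_rot(): TCP orientation.
- manip.current_force(): force on the tool from outside, world axes, zero at the start.
- manip.current_wrist_torque(): the same for the moment, N m.
- manip.current_finger_gap(): finger opening in m.
- manip.current_gripper_force(): force on a finger pad.
Only numpy, scipy, OpenCV 4.12 (cv2) and the standard library are available. Lean on these libraries where they do the work, as an engineer would, in place of code of your own. Each camera call takes 0.05 s, during which the arm holds its last target. There are 200 camera calls.

## Task

Move the three label rolls from the cradles on the plywood rail to the empty bench dispenser, in reverse order: the roll nearest the robot goes to the dispenser place farthest from the robot, the middle one to the middle, and the farthest one to the nearest place. Each roll must sit midway between its uprights with both axle ends down at the bottom of their slots; set the rolls in without dropping them, and leave the stapler and the small blue box beyond it where they lie.

Things in the scene. Friction and masses are not known exactly. Their poses are not given: they have to be found in the camera images.
- roll_wide: Loose white label roll 50 mm wide, 64 mm in diameter, fixed on a level steel axle 10 mm thick, 180 mm long, sticking out equally at both ends. Origin: centre of roll and axle; y along the axle (turn about y is arbitrary). Starts in cradle_a, axle 55 mm above the table. Grip from above across its flat faces, above the axle, fingers closing along y. Under 0.3 kg.
- roll_medium: Loose white label roll 36 mm wide, 72 mm in diameter, fixed on a level steel axle 10 mm thick, 180 mm long, sticking out equally at both ends. Origin: centre of roll and axle; y along the axle (turn about y is arbitrary). Starts in cradle_b, axle 55 mm above the table. Grip from above across its flat faces, above the axle, fingers closing along y. Under 0.3 kg.
- roll_narrow: Loose white label roll 22 mm wide, 76 mm in diameter, fixed on a level steel axle 10 mm thick, 180 mm long, sticking out equally at both ends. Origin: centre of roll and axle; y along the axle (turn about y is arbitrary). Starts in cradle_c, axle 55 mm above the table. Grip from above across its flat faces, above the axle, fingers closing along y. Under 0.3 kg.
- cradle_a: Fixed grey cradle on the rail, holding roll_wide at the start: two slotted plates 54 mm long (x), 8 mm thick, 74 mm high, inner faces at y = -70 and +70 mm; slot mouth 40 mm wide at the top, a V down to 13 mm at height 60 mm, slot bottom at 50 mm (seated axle centre: 55 mm). Origin at table height under its middle; axes as the rail's. The three look alike and their order in the row varies.
- cradle_b: Fixed grey cradle on the rail, holding roll_medium at the start: two slotted plates 54 mm long (x), 8 mm thick, 74 mm high, inner faces at y = -70 and +70 mm; slot mouth 40 mm wide at the top, a V down to 13 mm at height 60 mm, slot bottom at 50 mm (seated axle centre: 55 mm). Origin at table height under its middle; axes as the rail's. The three look alike and their order in the row varies.
- cradle_c: Fixed grey cradle on the rail, holding roll_narrow at the start: two slotted plates 54 mm long (x), 8 mm thick, 74 mm high, inner faces at y = -70 and +70 mm; slot mouth 40 mm wide at the top, a V down to 13 mm at height 60 mm, slot bottom at 50 mm (seated axle centre: 55 mm). Origin at table height under its middle; axes as the rail's. The three look alike and their order in the row varies.
- rail: Fixed plywood board 240 x 110 x 10 mm under the row of three grey cradles, left or right of the dispenser. Origin at table height under its middle; x along the row, away from the robot (within 0.25 rad of world x), y along the axles. Cradles at x = -85, 0, +85 mm.
- dispenser: Fixed dark steel base 240 x 164 x 12 mm, empty. Origin at table height under its middle; x along the row, away from the robot (yaw to 0.25 rad). At x = -85, 0, +85 mm, in aluminium: two slotted plates 54 mm long (x), 8 mm thick, 74 mm high, inner faces at y = -70 and +70 mm; slot mouth 40 mm wide at the top, a V down to 13 mm at height 60 mm, slot bottom at 50 mm (seated axle centre: 55 mm).
- stapler: Red and black stapler, 36 x 150 x 54 mm, lying loose between the two racks; bystander, to be left alone. Origin under its middle, y along its length.
- clips: Small blue box of clips, 40 x 50 x 18 mm, lying loose on the table beyond the stapler; bystander, to be left alone. Origin under its middle, z up.
Things that resemble listed ones, but are neither listed nor needed, are in the scene too. What is shaped like the cradle_b but yellow is not meant.

How it is judged:
At the end, for the whole second after the job is handed in: Rolls in reverse order in the dispenser: axles within 6 mm of the slot along the row and 12 mm of midway, centres 51 to 59 mm above the table, parallel to the slots' line within 0.05 rad, at rest and released; stapler and small blue box within 30 mm of where they lay (((x of cradle_a in the frame of rail between -0.115 and -0.055 m and x of roll_wide in the frame of dispenser between 0.079 and 0.091 m) or (x of cradle_a in the frame of rail between -0.03 and 0.03 m and x of roll_wide in the frame of dispenser between -0.006 and 0.006 m) or (x of cradle_a in the frame of rail between 0.055 and 0.115 m and x of roll_wide in the frame of dispenser between -0.091 and -0.079 m)) and y of roll_wide in the frame of dispenser between -0.012 and 0.012 m and z of roll_wide in the frame of dispenser between 0.051 and 0.059 m and angle between the y axis of each of roll_wide, roll_medium, roll_narrow and the y axis of dispenser, either way round below 0.05 rad and linear speed of each of roll_wide, roll_medium, roll_narrow below 0.02 m/s and contact force between the fingers and roll_wide below 0.1 N and ((x of cradle_b in the frame of rail between -0.115 and -0.055 m and x of roll_medium in the frame of dispenser between 0.079 and 0.091 m) or (x of cradle_b in the frame of rail between -0.03 and 0.03 m and x of roll_medium in the frame of dispenser between -0.006 and 0.006 m) or (x of cradle_b in the frame of rail between 0.055 and 0.115 m and x of roll_medium in the frame of dispenser between -0.091 and -0.079 m)) and y of roll_medium in the frame of dispenser between -0.012 and 0.012 m and z of roll_medium in the frame of dispenser between 0.051 and 0.059 m and contact force between the fingers and roll_medium below 0.1 N and ((x of cradle_c in the frame of rail between -0.115 and -0.055 m and x of roll_narrow in the frame of dispenser between 0.079 and 0.091 m) or (x of cradle_c in the frame of rail between -0.03 and 0.03 m and x of roll_narrow in the frame of dispenser between -0.006 and 0.006 m) or (x of cradle_c in the frame of rail between 0.055 and 0.115 m and x of roll_narrow in the frame of dispenser between -0.091 and -0.079 m)) and y of roll_narrow in the frame of dispenser between -0.012 and 0.012 m and z of roll_narrow in the frame of dispenser between 0.051 and 0.059 m and contact force between the fingers and roll_narrow below 0.1 N and distance of each of stapler, clips from where it was at the start of the episode below 0.03 m); the robot touches nothing.
It fails at once if roll_wide is dropped (falls freely by more than about 3 cm) (linear speed of roll_wide above 0.8 m/s and contact force between the fingers and roll_wide below 0.05 N).
It fails at once if roll_medium is dropped (falls freely by more than about 3 cm) (linear speed of roll_medium above 0.8 m/s and contact force between the fingers and roll_medium below 0.05 N).
It fails at once if roll_narrow is dropped (falls freely by more than about 3 cm) (linear speed of roll_narrow above 0.8 m/s and contact force between the fingers and roll_narrow below 0.05 N).
It fails at once if the stapler is pushed away (distance of stapler from where it was at the start of the episode above 0.03 m).
It fails at once if the small blue box is pushed away (distance of clips from where it was at the start of the episode above 0.03 m).
It also fails if it takes over 90 s, if anything falls off the work surface, if the arm or the gripper's body presses on something with over 40 N, if the wrist force passes 120 N, or if a joint passes its speed limit or range.

## Working session

There is one attempt and no reset: what is moved stays moved. The work goes in short steps, each a Python script; the robot and the scene stay as the last script left them, time stands still between calls to the robot, and variables do not carry over. Pictures are saved under pics/ and viewed, at most 14 in all, crops included, and the job is handed in when it is done.

```bash
mkdir -p pics; python3 - <<'E'
from bench import manip, effector, viewer
import cv2
for n in("side","top"):
    cv2.imwrite(f"pics/{n}0.png",viewer.get_image(n)[:,:,::-1]); print(n,viewer.get_calibration(n))
print(manip.current_clock(),manip.current_tcp_rot(),manip.grip_depth)
E
```

```text
side {'vfov': 42.79580868968531, 'cx': 276.6796016225142, 'cy': 211.52798660925805, 'eye': array([0.4906825 , 0.86829966, 0.60854366]), 'attitude': array([-0.02047494,  0.87151078, -0.48994395,  0.00215692])}
top {'vfov': 48.31969231750921, 'cx': 276.50212792549996, 'cy': 201.97235756025353, 'eye': array([ 3.77707072e-01, -5.61421527e-04,  9.16847469e-01]), 'attitude': array([-0.70180703,  0.70887074, -0.05685206,  0.0416774 ])}
0.1 [ 1.98055334e-01  9.80190445e-01 -8.58423760e-04 -1.97615214e-04] 0.0188
```

View pics/top0.png

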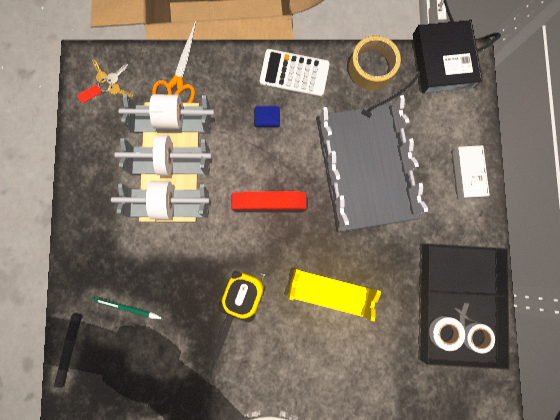

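View pics/side0.png

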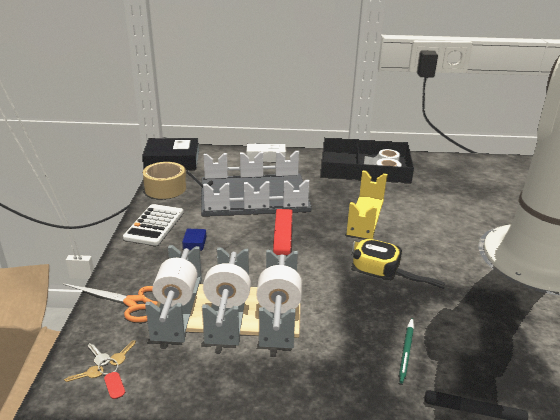

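```bash
python3 - <<'E'
import cv2,numpy as np
t=cv2.imread("pics/top0.png");s=cv2.imread("pics/side0.png")
R=lambda im,x0,y0,w,h,k:cv2.resize(im[y0:y0+h,x0:x0+w],None,fx=k,fy=k,interpolation=cv2.INTER_CUBIC)
cv2.imwrite("pics/ctop.png",np.hstack([R(t,105,90,120,145,3),R(t,310,90,125,145,3)]))
cv2.imwrite("pics/cside.png",np.vstack([R(s,140,240,180,110,4)[:,:720],R(s,190,145,180,38,4)]))
cv2.imwrite("pics/cside2.png",R(s,190,145,130,75,6))
E
```

```text
(no output)
```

View pics/ctop.png

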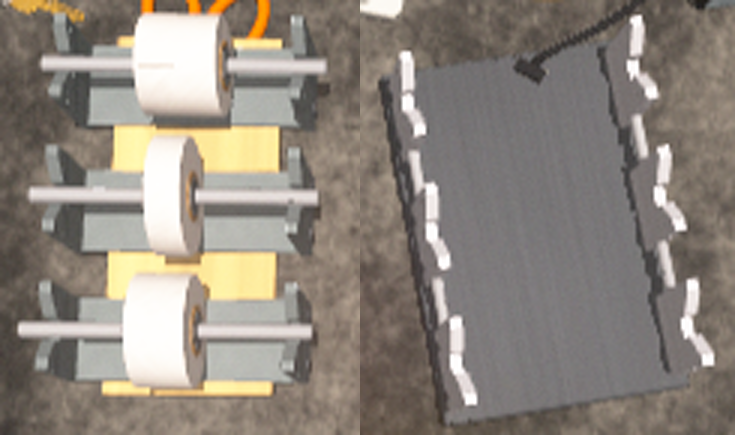

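View pics/cside2.png

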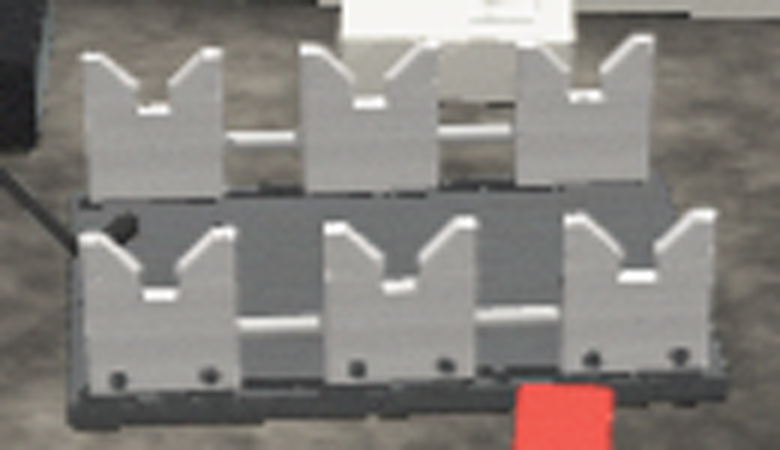

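View pics/cside.png

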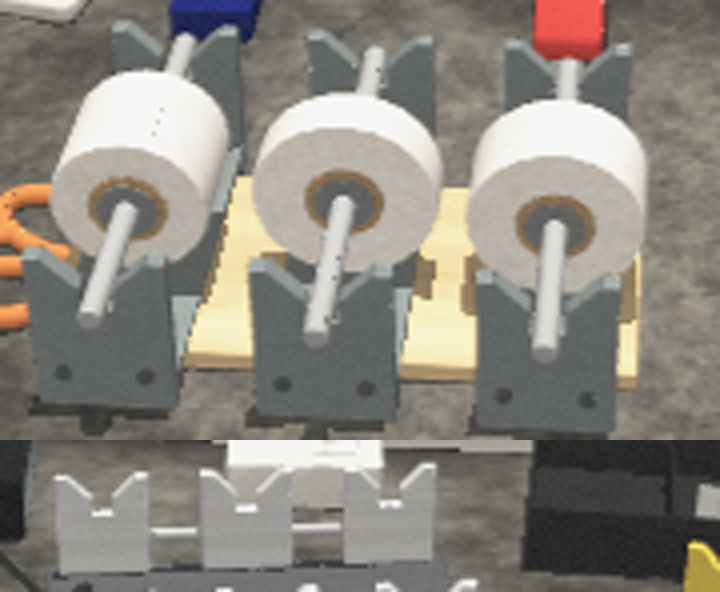

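The top view shows the rail at left, with axle ends in crop pixels of about (42,62)-(326,68), (30,194)-(318,198) and (18,328)-(312,330). From far to near the rolls are wide, narrow and medium. The dispenser is at right and turned about +0.16 rad. The side crops show its six bright slot bottoms and V tips clearly, for example near plate slots at crop (160,295), (399,286) and (637,276). Next I triangulate these points and fit both frames.

```bash
cat > geo.py <<'E'
import numpy as np, cv2, json
from bench import manip, effector, viewer
from scipy.spatial.transform import Rotation as Ro
def KRt(n):
    c=viewer.get_calibration(n); f=210/np.tan(np.radians(c["vfov"])/2)
    return np.array([[f,0,c["cx"]],[0,f,c["cy"]],[0,0,1]]),Ro.from_quat(c["attitude"]).as_matrix(),np.array(c["eye"])
def P(n):
    K,R,e=KRt(n); return K@np.c_[R.T,-R.T@e]
def tri(a,b): # side px, top px
    X=cv2.triangulatePoints(P("side"),P("top"),np.float64(a).T,np.float64(b).T); return (X[:3]/X[3]).T
def plane(n,px,z):
    K,R,e=KRt(n); d=(R@np.linalg.inv(K)@np.c_[np.float64(px),np.ones(len(px))].T).T
    return e+d*((z-e[2])/d[:,2])[:,None]
def fit(model,pts): # 2-D rigid fit: yaw, origin
    m,p=model[:,:2],pts[:,:2]; a,b=m-m.mean(0),p-p.mean(0)
    y=np.arctan2((a[:,0]*b[:,1]-a[:,1]*b[:,0]).sum(),(a*b).sum())
    R=np.array([[np.cos(y),-np.sin(y)],[np.sin(y),np.cos(y)]]); o=p.mean(0)-R@m.mean(0)
    return y,o,p-(m@R.T+o)
E
python3 - <<'E'
from geo import *
np.set_printoptions(precision=4,suppress=True)
s=cv2.imread("pics/side0.png")
# slot bottoms: bright blobs, centroid in upscaled crop
g=cv2.resize(cv2.cvtColor(s,cv2.COLOR_BGR2GRAY)[145:220,190:320],None,fx=6,fy=6,interpolation=cv2.INTER_CUBIC)
seed=[(160,295),(399,286),(637,276),(154,110),(369,102),(586,96)]
sb=[]
for u,v in seed:
    w=np.clip(g[v-14:v+15,u-24:u+25].astype(float)-190,0,None); yy,xx=np.mgrid[v-14:v+15,u-24:u+25]
    sb.append(((w*xx).sum()/w.sum(),(w*yy).sum()/w.sum()))
sb=np.array(sb); print(sb.round(0).tolist())
side=lambda p,k,x0,y0:(np.float64(p)+.5)/k-.5+[x0,y0]
mod=np.array([(x,y) for y in(.074,-.074) for x in(.085,0,-.085)])
W=plane("side",side(sb,6,190,145),.05); print("slots side",*fit(mod,W),sep="\n")
# tips: outer top corners, far & near end of each plate
ts=[(86,238),(230,231),(328,229),(472,221),(569,217),(711,214),(86,57),(216,51),(306,49),(434,43),(524,44),(650,39)]
tt=[(405,55),(418,134),(431,186),(443,267),(456,320),(470,402),(635,18),(651,96),(663,149),(680,229),(691,283),(708,363)]
T=tri(side(ts,6,190,145),side(np.array(tt)-[360,0],3,310,90))
mt=np.array([(x+e,y) for y in(.074,-.074) for x in(.085,0,-.085) for e in(.0255,-.0255)])
print("tips z",T[:,2]); print(*fit(mt,T),sep="\n")
# axle ends: left(+y) far,mid,near then right
as_=[(91,316),(316,333),(545,349),(185,38),(375,51),(567,63)]
at=[(42,62),(30,194),(18,328),(326,67),(318,198),(312,331)]
A=tri(side(as_,4,140,240),side(at,3,105,90)); print("axle ends\n",A)
print("mid",(A[:3]+A[3:])/2,"len",np.linalg.norm(A[:3]-A[3:],axis=1),"yaw",np.arctan2(-(A[:3]-A[3:])[:,0],(A[:3]-A[3:])[:,1]))
ma=np.array([(x,y) for y in(.09,-.09) for x in(.085,0,-.085)]); print(*fit(ma,A),sep="\n")
E
```

```text
[[159.0, 294.0], [398.0, 286.0], [637.0, 276.0], [154.0, 110.0], [370.0, 102.0], [586.0, 95.0]]
slots side
0.146771344266069
[ 0.5737 -0.1987]
[[-0.0002 -0.0004]
 [ 0.0004  0.0001]
 [-0.0001 -0.0002]
 [-0.0002  0.0002]
 [ 0.0004  0.0003]
 [-0.0003  0.    ]]
tips z [0.0728 0.0735 0.0717 0.0736 0.0728 0.0721 0.0729 0.0734 0.0727 0.0731
 0.0715 0.0717]
0.15419041657685145
[ 0.5744 -0.2019]
[[-0.0001 -0.0001]
 [ 0.0001  0.0011]
 [ 0.0004 -0.0011]
 [ 0.      0.001 ]
 [ 0.0001 -0.0008]
 [ 0.0003  0.    ]
 [ 0.0002  0.0002]
 [ 0.0003  0.0006]
 [-0.0003 -0.0002]
 [-0.0001 -0.0002]
 [-0.0009 -0.0004]
 [-0.0001 -0.0002]]
axle ends
 [[0.675  0.2774 0.0563]
 [0.5901 0.2819 0.0562]
 [0.5056 0.2861 0.0566]
 [0.672  0.0985 0.0557]
 [0.5871 0.1029 0.0555]
 [0.5027 0.1061 0.055 ]]
mid [[0.6735 0.188  0.056 ]
 [0.5886 0.1924 0.0558]
 [0.5042 0.1961 0.0558]] len [0.1789 0.179  0.1801] yaw [-0.0163 -0.0168 -0.0159]
-0.02808154017120139
[0.5888 0.1921]
[[-0.0013 -0.0023]
 [-0.0012 -0.0002]
 [-0.0007  0.0016]
 [ 0.0008 -0.0013]
 [ 0.0009  0.0008]
 [ 0.0015  0.0015]]
```

```bash
cat > ops.py <<'E'
from geo import *
DISP=(0.150,np.array([0.5741,-0.2003]))
def q(yaw): return [-np.sin(yaw/2),np.cos(yaw/2),0,0]
def down(x,y,z0,z1,yaw,lim,step=.004,vel=.05):
    z=z0
    f0=np.array(manip.current_force())
    while z>z1+1e-6:
        z=max(z-step,z1); manip.servo_line([x,y,z],q(yaw),vel)
        f=np.array(manip.current_force())-f0
        if abs(f[2])>lim: print("contact at",z,f); break
    return z
def pick(x,y,yaw,z,fg=25):
    manip.move_pose([x,y,.17],q(yaw)); manip.servo_line([x,y,.085],q(yaw),.15)
    zz=down(x,y,.085,z,yaw,8); print("tcp",manip.current_tool_pos(),"F",manip.current_force())
    effector.close(fg); print("gap",manip.current_finger_gap(),"pad",manip.current_gripper_force(),"t",manip.current_clock())
def snap(name,n="side"):
    im=viewer.get_image(n)[:,:,::-1].copy(); cv2.imwrite(f"pics/{name}.png",im); return im
E
python3 - <<'E'
from ops import *
np.set_printoptions(precision=4,suppress=True)
ts=[(30,252),(162,256),(255,262),(388,268),(482,273),(614,280),(118,26),(236,30),(312,37),(430,40),(510,45),(626,47)]
W=plane("side",(np.array(ts)+.5)/4-.5+[140,240],.074)
mt=np.array([(x+e,y) for y in(.074,-.074) for x in(.085,0,-.085) for e in(.0255,-.0255)])
y,o,r=fit(mt,W); print("rail",y,o,abs(r).max()); print([(o+.085*k*np.array([np.cos(y),np.sin(y)])) for k in(1,0,-1)])
manip.move_pose([.504,.1955,.17],q(-.03)); print(manip.current_tool_pos(),manip.current_clock(),manip.current_q())
snap("above")
E
```

```text
rail -0.017482011152512477 [0.5877 0.1919] 0.0025683468165151047
[array([0.6727, 0.1905]), array([0.5877, 0.1919]), array([0.5027, 0.1934])]
[0.5038 0.197  0.1702] 1.85 [-0.124   0.3635 -0.3626  1.8821  0.158   0.9231  0.9821]
```

```bash
python3 - <<'E'
from ops import *
pick(.504,.195,-.022,.066)
manip.servo_line([.504,.195,.20],q(-.022),.12)
print(manip.current_tool_pos(),manip.current_finger_gap(),manip.current_gripper_force(),manip.current_force(),manip.current_clock())
a=snap("lift_s"); b=snap("lift_t","top")
cv2.imwrite("pics/lift.png",np.vstack([a[60:360,60:460],b[60:300,60:460]]))
E
```

```text
tcp [0.50380626 0.19494409 0.0657786 ] F [ 0.82177097 -0.27397395  0.45932913]
gap 0.03577012908817869 pad 24.993745386600494 t 5.025
[0.50338467 0.19470619 0.19913331] 0.03564154781965775 24.994777143001556 [-0.44564696 -0.70442939 -1.55553599] 6.2917
```

View pics/lift.png

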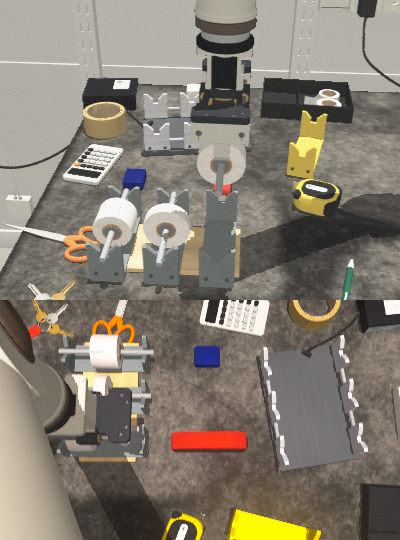

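The picture shows the medium roll (gap 36 mm) lifted level, side view (222,163), with the other two still in their cradles. Next I carry it over the far dispenser place and check alignment just above the slot.

```bash
cat >> ops.py <<'E'
def goal(k):
    y,o=DISP; return o+.085*k*np.array([np.cos(y),np.sin(y)])
def over(k,z=.105):
    y=DISP[0]; g=goal(k)
    manip.move_pose([*g,.20],q(y)); manip.servo_line([*g,z],q(y),.15); print("over",g,manip.current_tool_pos(),manip.current_clock())
def release(g,z0,z1,fz=10):
    y=DISP[0]; z=down(*g,z0,z1,y,fz,step=.003,vel=.04)
    print("low",manip.current_tool_pos(),manip.current_force())
    effector.open_jaws(); manip.sleep(.2); manip.servo_line([*g,z+.004],q(y),.04);manip.servo_line([*g,.20],q(y),.15); print("t",manip.current_clock())
E
python3 - <<'E'
from ops import *
over(1)
a=snap("o1s"); b=snap("o1t","top")
R=lambda im,x0,y0,w,h,k:cv2.resize(im[y0:y0+h,x0:x0+w],None,fx=k,fy=k,interpolation=cv2.INTER_CUBIC)
cv2.imwrite("pics/o1.png",np.hstack([R(a,170,110,160,115,3)[:345],R(b,300,60,106,115,3)]))
E
```

```text
over [ 0.65814554 -0.18759776] [ 0.65902779 -0.18738481  0.10596824] 8.7
```

View pics/o1.png

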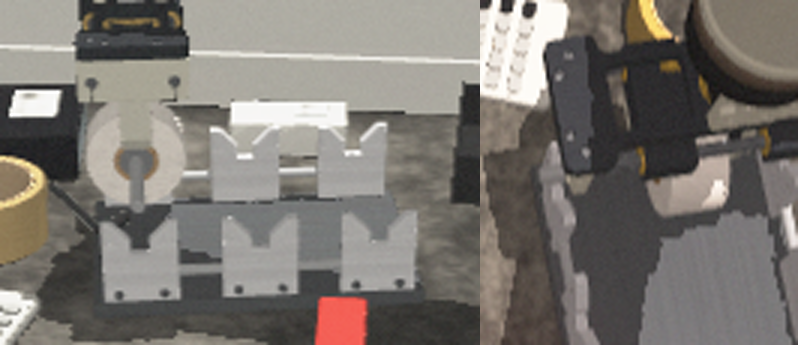

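```bash
python3 - <<'E'
from ops import *
y,o=.1468,np.array([.5737,-.1987])
p=plane("side",[((137+.5)/3-.5+170,(204+.5)/3-.5+110)],.0952)[0,:2]
print("axle end in side disp frame",np.array([[np.cos(y),np.sin(y)],[-np.sin(y),np.cos(y)]])@(p-o))
release(goal(1),.105,.0672)
a=snap("r1s"); b=snap("r1t","top")
R=lambda im,x0,y0,w,h,k:cv2.resize(im[y0:y0+h,x0:x0+w],None,fx=k,fy=k,interpolation=cv2.INTER_CUBIC)
cv2.imwrite("pics/r1.png",np.hstack([R(a,180,120,150,115,3),R(b,300,60,110,115,3)]))
E
```

```text
axle end in side disp frame [0.08463906 0.08729549]
low [ 0.65805316 -0.18755353  0.06707152] [-0.20132606  0.10597453 -1.56377286]
t 14.525
```

View pics/r1.png

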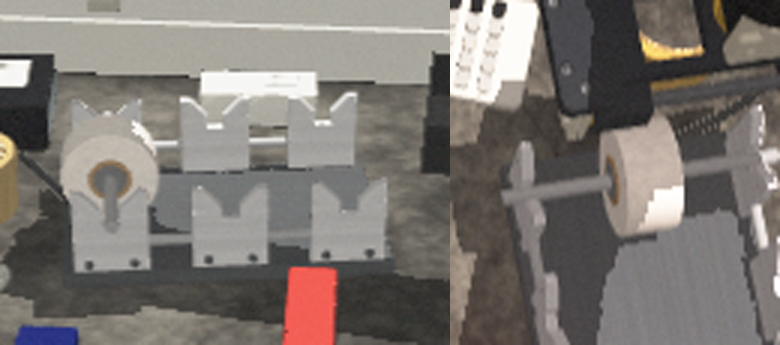

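The medium roll now sits in the far slot: the axle is low in both Vs (side crop (110,215), top crop ends (507,197) and (745,160)), and there was no contact force on the way down. I do the other two the same way, with grip and force checks.

```bash
python3 - <<'E'
from ops import *
for x,y,z,w,k,zr in((.5885,.192,.066,.022,0,.0672),(.6733,.189,.064,.050,-1,.0652)):
    pick(x,y,-.022,z)
    manip.servo_line([x,y,.20],q(-.022),.15)
    print("held",manip.current_finger_gap(),manip.current_gripper_force())
    if abs(manip.current_finger_gap()-w)>.003: raise SystemExit("bad grip")
    over(k); release(goal(k),.105,zr)
g=manip.current_tool_pos(); manip.move_pose([.45,.05,.35],q(0))
a=snap("fin_s"); b=snap("fin_t","top")
R=lambda im,x0,y0,w,h,k:cv2.resize(im[y0:y0+h,x0:x0+w],None,fx=k,fy=k,interpolation=cv2.INTER_CUBIC)
cv2.imwrite("pics/fin.png",np.hstack([R(a,180,125,140,145,3),R(b,310,90,125,145,3)]))
print(manip.current_clock())
E
```

```text
tcp [0.58829072 0.19190556 0.06573454] F [-0.21851999 -0.36234749 -0.16410318]
gap 0.021811106168181306 pad 24.995729327201843 t 19.1167
held 0.021900977875660525 24.99475210905075
over [ 0.5741 -0.2003] [ 0.57497835 -0.20003952  0.10572859] 22.4
low [ 0.57395608 -0.20025159  0.06704271] [ 0.45054057 -0.4035246  -1.95955983]
t 28.3
tcp [0.67330331 0.18903036 0.06399301] F [-0.70546845 -0.57806547  0.42498591]
gap 0.04953984458062405 pad 24.991918802261353 t 32.7417
held 0.04980224233399437 24.994347095489502
over [ 0.49005446 -0.21300224] [ 0.49089544 -0.21290702  0.10557388] 36.2083
low [ 0.49002321 -0.2130376   0.06518874] [ 0.0448976   0.26865019 -1.59649549]
t 42.025
43.2917
```

View pics/fin.png

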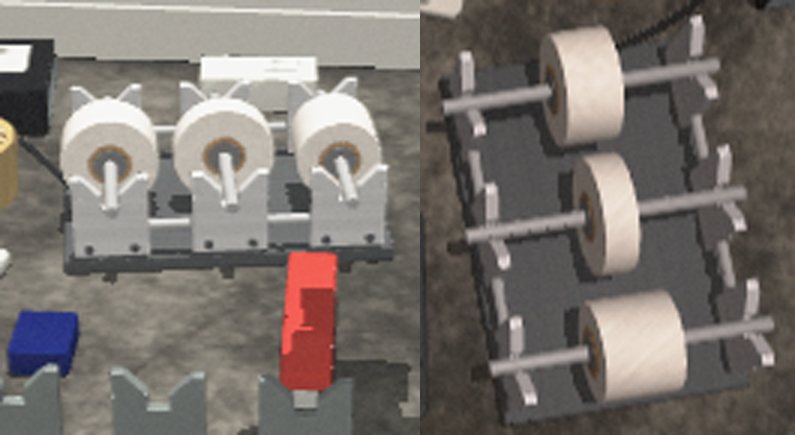

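View pics/fin_t.png

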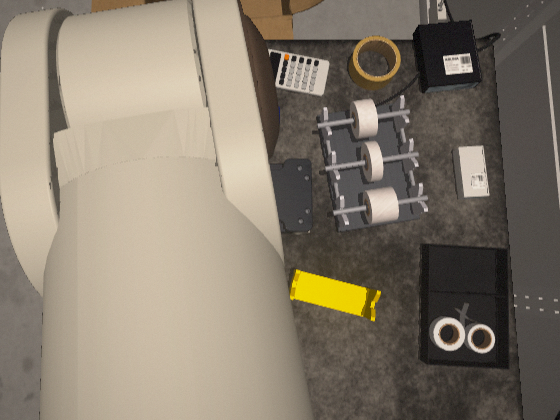

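All three rolls are in the dispenser, in order medium, narrow, wide from far to near. The stapler and blue box are unmoved in the side view. I check the seating numerically from the axle ends, then hand in.

```bash
python3 - <<'E'
from ops import *
np.set_printoptions(precision=4,suppress=True)
T=(np.array([(443,107),(467,238),(491,369),(719,65),(745,193),(773,324)])-[420,0]+.5)/3-.5+[310,90]
S=(np.array([(109,205),(231,204),(350,198)])+.5)/3-.5+[180,125]
W=plane("top",T,.055)[:,:2]; y,o=.1542,np.array([.5744,-.2019])
D=(W-o)@np.array([[np.cos(y),-np.sin(y)],[np.sin(y),np.cos(y)]])
d=D[:3]-D[3:]; print("mid",(D[:3]+D[3:])/2,"yaw err",np.arctan2(-d[:,0],d[:,1]))
print("z near ends",tri(S,T[:3])[:,2])
m0,m1=[cv2.inRange(cv2.cvtColor(cv2.imread(f"pics/{f}.png"),cv2.COLOR_BGR2HSV),(110,150,60),(130,255,255)) for f in("side0","fin_s")]
print([np.argwhere(m).mean(0) for m in(m0,m1)])
E
```

```text
mid [[ 0.0856  0.0004]
 [ 0.0001  0.0009]
 [-0.0843  0.0009]] yaw err [-0.004   0.0015 -0.0049]
z near ends [0.0597 0.0561 0.0571]
[array([237.6333, 194.4139]), array([238.0317, 193.9868])]
```

```bash
python3 - <<'E'
import cv2
a=cv2.imread("pics/fin_s.png"); cv2.imwrite("pics/finz.png",cv2.resize(a[148:215,195:312],None,fx=6.5,fy=6.5,interpolation=cv2.INTER_CUBIC))
E
```

```text
(no output)
```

View pics/finz.png

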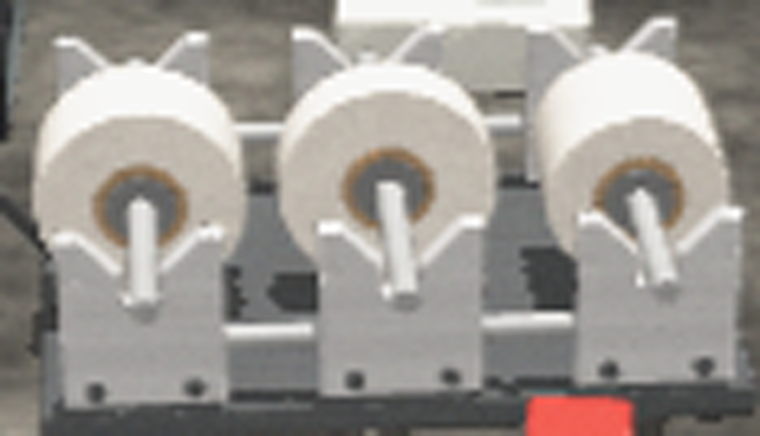

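The zoom shows all three axles down in their slots, with end centres at (145,303), (403,295) and (664,282). That puts the far one about 1.4 px lower than I first picked, so at about 57 mm, in line with the other two. Handing in.

```bash
python3 -c "
from bench import manip
print(manip.hand_in(),manip.current_clock())"
```

```text
the job is handed in; nothing more can be done
the job is handed in; nothing more can be done
```

All three rolls are in the dispenser in reverse order (medium far, narrow middle, wide near), with axles measured within 1 mm of slot centre and midway and seated in their slots; the stapler and blue box look unmoved. I handed the job in at about 43 s; no verdict came back.

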